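Check the slide lock of the printer's control unit

TASK

The printer's control unit, the wide one of the two slide-out units on the bench, has just been refitted and its slides need checking. Pull its chassis out by the handle until it locks, let go so that it stands open by itself, then press the release button on top of its housing so that it runs back fully home. Leave the narrow unit shut.

Things in the scene. Friction and masses are not known exactly. Their poses are not given: they have to be found in the camera images.
- wide: Housing of the wide unit: fixed grey sheet-metal box 180 mm wide, 220 deep, 110 high, turned up to 10 degrees; in it a chassis on slides with an aluminium front bearing a slotted grille and a small dark screen. Origin: on the bench below the middle of the housing's front edge; x points into the housing (the chassis comes out along -x), y left along the front, z up.
- wide_handle (a point): Middle of the grip bar of the wide unit's bow handle: a level dark steel bar 12 mm square, 110 mm long along y, centre 92 mm above the bench, 33 mm clear gap between it and the front plate behind it, joined to the plate by a 12 mm arm at either end. Nothing below it. It moves with the chassis. Axes as the housing's.
- wide_tray (a joint): How far the wide unit's chassis is out, in m: 0 home, 0.150 end stop. At 0.130 a catch drops in (the release dips 5 mm as it rides over) and holds it at 0.130. Short of that, or once the catch is freed, a soft-closing spring of 2.5 to 3.5 N draws it home in 1 to 2 s. Pulling out takes 3 to 10 N; moving mass 0.6 to 1 kg.
- wide_release_top (a point): Centre of the top of the wide unit's release: a grey square push button, 30 by 30 mm, in a black collar on the housing's roof. Top 124 mm above the bench (14 mm above the roof), 30 mm behind the roof's front edge, 55 mm right of its middle (-y). Pressed straight down; it does not travel with the chassis. Axes as the housing's.
- wide_release (a joint): How far the wide unit's release button is down, in m: 0 up, 0.008 at its stop. It springs up by itself; 1.5 N starts it, 4 N takes it to the stop. The catch is freed from about 0.005; a short press is enough.
- narrow_tray (a joint): How far the other unit's chassis is out, in m: 0 shut. Bystander: the same kind of housing but 120 mm wide, with a dial and two sockets on its front, an 80 mm handle and its own release button. It stands beside the wide unit, on its left or right.

How it is judged:
By the outcome, as a careful person would: the job done as asked, in the order asked, and still so for the second after the job is handed in, with the robot touching nothing.
It also fails if it takes over 45 s, if anything falls off the work surface, if the arm or the gripper's body presses on something with over 40 N, if the wrist force passes 120 N, or if a joint passes its speed limit or range.

ROBOT

A 6-joint arm with a two-finger parallel gripper is mounted at the origin on the work surface. World frame = base frame: x ahead of the robot, y to its left, z up, the work surface at z = 0. Lengths are in m, angles in degrees, forces in N, time in s.
With the tool pointing down it reaches from about 0.35 to 0.875 m from the base axis. Payload 4.2 kg.
Tool frame: the origin (TCP) lies midway between the tips of the shut fingers; the grasp point (between the pads) lies 19 mm behind it (r.grasp_offset is the distance from the TCP to the grasp point, in m); z points along the fingers, y is the direction in which the jaws open and shut (so a half turn about z gives the same grasp; the last joint's range is limited). The gripper opens to 87 mm and grips with 3 to 60 N. Pads are 19 mm wide; open, the fingers measure 117 mm over their backs; the gripper's body (75 mm by 190 mm) begins 51 mm behind the grasp point.
Start: joints at [81.738, 22.042, 0.453, 0, -68.411, -14.817], TCP at [0.245, 0.575, 0.223] pointing down, gripper open.
Joint ranges: [-179.83, 179.83], [-69.29, 118.12], [-61.27, 80.66], [-181.25, 117.63], [-171.15, -9.14], [-177.46, 177.46]. Speed limits (degrees/s): [159.86, 159.86, 180, 180, 180, 180].

INTERFACE

Orientations are given as a 3x3 rotation matrix whose columns are the frame's x, y, z axes.
In Python, from station import r gives the robot as it stands.
- The arm moves only by the shell command python3 -m crank 'ROWS'. ROWS is JSON, a list of rows, each a list of 3 entries, a list of its own where there are three numbers: the closure, from -1 (fully open) to 1 (shut), so that 0 is half open, then the shift along the tool's x, y, z as a fraction of full scale, then the turn, a rotation vector about the tool's x, y, z as a fraction of full scale. In form: [[fingers, [dx, dy, dz], [wx, wy, wz]], ...]. A call has 1 to 8 rows; each row shifts and turns the commanded pose from where the row before left it, along the tool's axes as they then stand; what a row does not reach is not made up. Full scale, the value 1, is 100 mm for a shift and 45 degrees for a turn. A row lasts 1/10 s, in which the tool goes at most 50 mm and 8.59 degrees, less where a joint would pass 70% of its speed; a pose out of reach is approached as far as the arm can. A call with a number of a shift or a turn outside -1 to 1 is refused whole. A call with a gripper value outside its range is refused whole. The fingers move at their own pace and stop on an object; the grip force is fixed at half the most. Time passes only in rows, so rows that do not move let the fingers close. It gives the time, the measured TCP pose, the force and the opening at its end, in the units of the state.
- r.sense(): the state, without advancing time (a new reading comes with each control period).
- r.capture(name): name is "scene" or "side" or "wrist"; returns a dict with "img" (420x560x3 uint8, blue, green, red), "fx", "fy", "cx", "cy" (pixels), "R" (3x3) and "t" (3): a world point X has camera coordinates R X + t. Camera axes: x right, y down, z forward; pixel columns grow to the right and rows downward; lengths in m; the calibration is good to about 2 mm. A picture is of the moment at which its call begins. There is no depth.
- r.finish_job(): hands the job in, once; it reports no verdict.
The state is a dict: "time_s": time; "joints": joint angles; "joint_velocities": joint speeds; "effort": joint torques, N m; "tcp_pos": TCP position; "ee_rot": TCP orientation; "wrist_force": force on the tool from outside, world axes, zero at the start; "moment": the same for the moment, N m; "gripper_width": opening from 0.0 (shut) to 1.0 (fully open).
Only numpy, scipy, OpenCV 4.12 (cv2) and the standard library are available. Lean on these libraries where they do the work, as an engineer would, in place of code of your own. Each camera call takes 0.05 s, during which the arm holds its last target.

## Working session

There is one attempt and no reset: what is moved stays moved. The work goes in short steps, Python scripts to look and compute and a shell command to move; the robot and the scene stay as the last step left them, time stands still between calls to the robot, and variables do not carry over. Pictures are saved under pics/ and viewed, and the job is handed in when it is done.

```bash
mkdir -p pics; ls
python3 - <<'E'
from station import r
import cv2,json
s=r.sense();print(s)
for n in("scene","side","wrist"):
    c=r.capture(n);cv2.imwrite(f"pics/{n}0.png",c["img"]);print(n,c["fx"],c["cx"],c["cy"],c["R"],c["t"])
E
```

```text
pics
{'time_s': 0.0, 'joints': array([ 8.17360524e+01,  2.20907673e+01,  3.77938651e-01, -2.82277256e-02,
       -6.84113461e+01, -1.48185483e+01]), 'joint_velocities': array([-0.02410453,  0.02705655,  0.07723183,  0.06959414, -0.00415688,
        0.04223207]), 'effort': array([ 2.36120641e-04, -3.90668750e+01,  1.87408215e+01,  4.21988055e+00,
        1.11978175e-02, -1.78773894e-04]), 'tcp_pos': array([0.24476285, 0.57440842, 0.22144895]), 'ee_rot': array([[ 9.19870079e-01, -3.92222453e-01, -7.64850315e-04],
       [-3.92223183e-01, -9.19867737e-01, -2.07886488e-03],
       [ 1.11816356e-04,  2.21227763e-03, -9.99997547e-01]]), 'wrist_force': array([ 0.42069152, -0.13716426, -0.1430088 ]), 'moment': array([ 0.00940786, -0.03702363,  0.01289322]), 'gripper_width': 1.0017786396980162}
scene 385.53140165034625 289.5551518777663 206.61536906121114 [[ 0.6292929   0.77711568 -0.00903694]
 [ 0.64239377 -0.52667186 -0.55672883]
 [-0.43740221  0.34454023 -0.83064514]] [-0.37828715 -0.35131466  1.02502268]
side 383.75167937670193 276.85067788796556 208.86012719003602 [[ 0.84550609 -0.53366792  0.01783243]
 [-0.29839409 -0.49992241 -0.81304277]
 [ 0.44280968  0.68211153 -0.5819308 ]] [-0.55393575  0.24734674  0.43828687]
wrist 299.2550180671618 283.82291110379725 211.55258826826474 [[-0.39204327 -0.91994403  0.00225019]
 [-0.886546    0.37846122  0.26608887]
 [-0.24563847  0.10232345 -0.96394588]] [ 0.62394552 -0.03210153  0.39081877]
```

View pics/scene0.png

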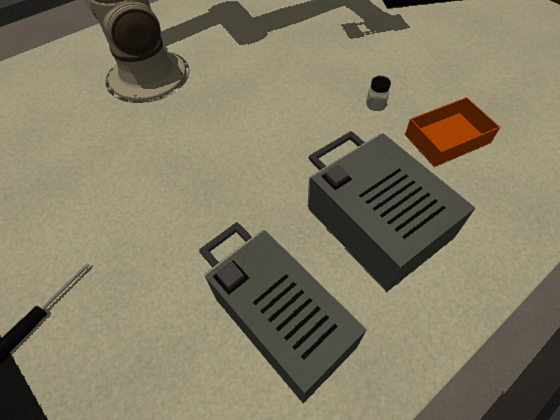

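View pics/side0.png

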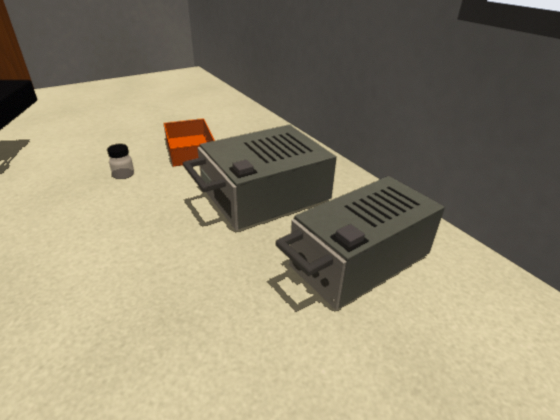

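View pics/wrist0.png

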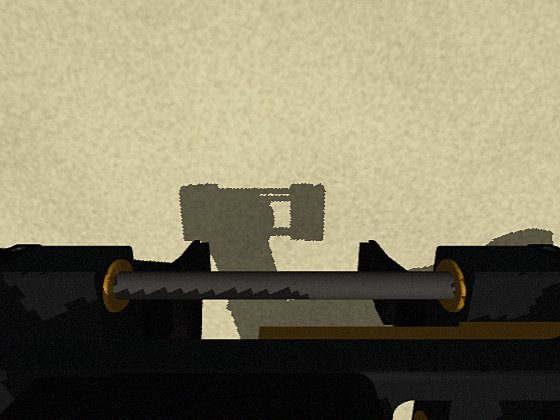

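The scene view shows the wide unit with its roof at about (308,180), (383,134), (474,208) and (390,263), and its handle near (335,147). The narrow unit is lower left, to the right of the wide one as seen facing its front. I'll enlarge for corners.

Run:
```python
import cv2
a=cv2.imread("pics/scene0.png")[120:300,290:490];cv2.imwrite("pics/sc1.png",cv2.convertScaleAbs(cv2.resize(a,None,fx=3.3,fy=3.3,interpolation=2),alpha=1.8))
a=cv2.imread("pics/side0.png")[115:235,170:350];cv2.imwrite("pics/sd1.png",cv2.convertScaleAbs(cv2.resize(a,None,fx=4,fy=4,interpolation=2),alpha=2))
```

```text
(no output)
```

View pics/sc1.png

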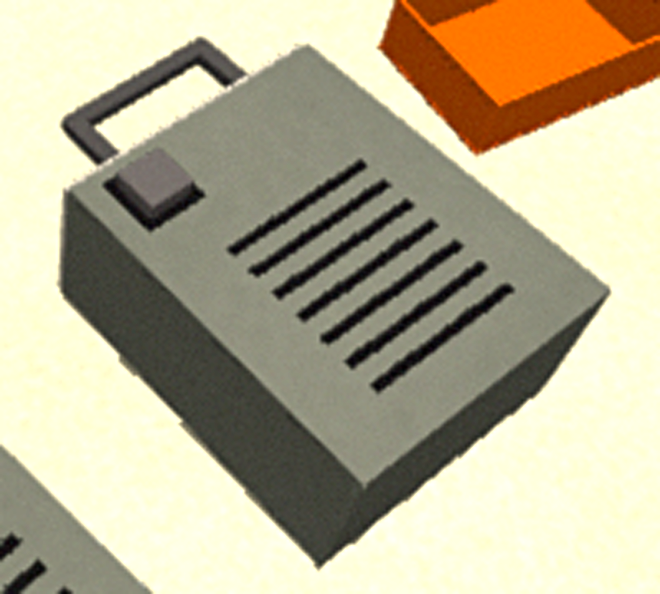

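View pics/sd1.png

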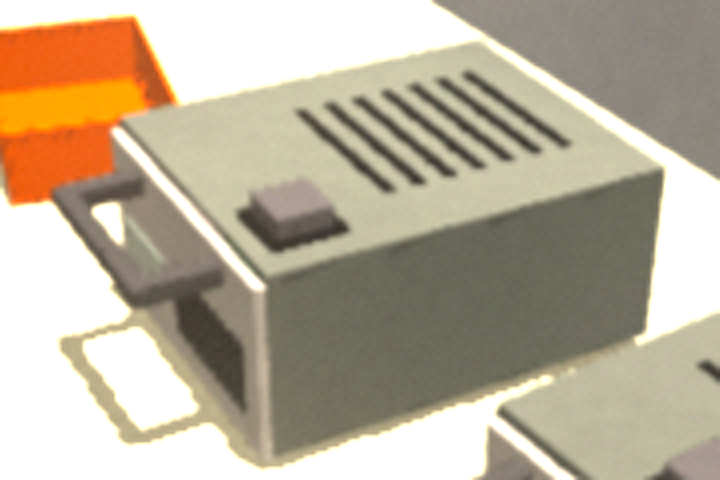

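```bash
cat > fit.py <<'E'
import numpy as np, json
from scipy.optimize import least_squares
from scipy.spatial.transform import Rotation as Ro
from station import r
C={n:r.capture(n) for n in("scene","side")}
def proj(n,X):
    c=C[n];p=np.asarray(c["R"])@X+c["t"];return np.array([c["fx"]*p[0]/p[2]+c["cx"],c["fy"]*p[1]/p[2]+c["cy"]])
o=dict(scene=((290,120),3.3),side=((170,115),4))
P=[("scene",(0,-.09,.11),(68,190)),("scene",(0,.09,.11),(307,45)),("scene",(.22,-.09,.11),(362,487)),("scene",(.22,.09,.11),(609,291)),
("scene",(.22,-.09,0),(319,567)),("scene",(.03,-.055,.124),(155,181)),
("side",(0,.09,.11),(120,128)),("side",(0,-.09,.11),(270,280)),("side",(.22,.09,.11),(483,42)),("side",(.22,-.09,.11),(662,172)),("side",(0,-.09,0),(267,460)),("side",(.03,-.055,.124),(291,205))]
W=lambda q,p:np.array([q[0],q[1],0])+Ro.from_euler('z',q[2]).as_matrix()@np.array(p)
px=lambda n,u:np.array(o[n][0])+np.array(u)/o[n][1]
f=lambda q:np.concatenate([proj(n,W(q,p))-px(n,u) for n,p,u in P])
best=min((least_squares(f,[.4,.4,a]) for a in(0,1,2,-1)),key=lambda s:s.cost)
q=best.x;print(q[:2],np.degrees(q[2]),q[2]);print(best.fun.reshape(-1,2).round(1))
for nm,p in dict(handle=(-.039,0,.092),rel=(.03,-.055,.124)).items():print(nm,W(q,p))
for n,p in(("scene",(-.045,-.055,.098)),("scene",(-.045,.055,.098)),("side",(-.045,.055,.098)),("side",(-.045,-.055,.098))):print(n,p,(proj(n,W(q,p))-o[n][0])*o[n][1])
E
python3 fit.py
```

```text
[0.60309931 0.13805783] -2.1183977379579773 -0.03697301539416676
[[-1.1 -0.4]
 [-0.8 -0.9]
 [-0.4 -0.1]
 [ 0.4 -0.1]
 [-1.6  2.2]
 [-0.9 -1.5]
 [-0.5 -4. ]
 [-0.9 -1.9]
 [-1.3 -2.2]
 [ 1.4 -2.7]
 [ 2.3  1.9]
 [ 0.2 -2.7]]
handle [0.56412596 0.13949945 0.092     ]
rel [0.63104575 0.08198648 0.124     ]
scene (-0.045, -0.055, 0.098) [ 62.42949489 123.16686137]
scene (-0.045, 0.055, 0.098) [205.61008824  38.97792774]
side (-0.045, 0.055, 0.098) [ 59.8884639  180.45250353]
side (-0.045, -0.055, 0.098) [142.40948147 284.41235711]
```

```bash
sed -i 's/^f=lambda/P=[p for p in P if p[1][2]>0]\nf=lambda/' fit.py
cat >> fit.py <<'E'
print("free z / camera-wise")
for sel in("scene","side"):
    g=lambda q:np.concatenate([proj(n,W(q,p))-px(n,u) for n,p,u in P if n==sel])
    s=least_squares(g,q);print(sel,s.x,s.fun.round(1),W(s.x,(-.039,0,.092)),W(s.x,(.03,-.055,.124)))
g=lambda q:np.concatenate([proj(n,W(q[:3],p)+[0,0,q[3]])-px(n,u) for n,p,u in P])
s=least_squares(g,[*q,0]);print(s.x,s.fun.round(1))
E
python3 fit.py
```

```text
[0.60339411 0.13666805] -2.0838506295361365 -0.036370054605162176
[[-1.6  0.1]
 [-1.2 -0.5]
 [-0.8  0.5]
 [ 0.   0.4]
 [-1.3 -1. ]
 [-0.1 -3.8]
 [-0.3 -1.6]
 [-0.9 -2.1]
 [ 2.  -2.5]
 [ 0.7 -2.4]]
handle [0.5644199  0.13808617 0.092     ]
rel [0.63137436 0.08061356 0.124     ]
scene (-0.045, -0.055, 0.098) [ 60.92056272 124.69603081]
scene (-0.045, 0.055, 0.098) [204.21631393  40.30208292]
side (-0.045, 0.055, 0.098) [ 61.44583281 181.50496502]
side (-0.045, -0.055, 0.098) [144.3840953  285.67401888]
free z / camera-wise
scene [ 0.60441424  0.13799181 -0.03659813] [-0.7  0.  -0.4 -0.5  0.2  0.5  1.   0.4 -0.4 -1. ] [0.56544035 0.13941882 0.092     ] [0.6323817  0.08193094 0.124     ]
side [ 0.59849961  0.12935786 -0.03638449] [-0.9 -1.9 -0.9  1.1 -0.9 -0.5  2.4 -0.4  0.3 -0. ] [0.55952543 0.13077654 0.092     ] [0.62647905 0.07330297 0.124     ]
[ 0.60339044  0.14055305 -0.03678215 -0.00596788] [-0.1  1.  -0.4  0.8 -0.1  0.7  0.   1.2 -0.   0.  -0.6 -1.9 -1.2  0.3
 -1.9 -0.2  0.4 -0.6 -0.2 -0.4]
```

```bash
cat > h.py <<'E'
import numpy as np,sys
from station import r
s=r.sense();R=s["ee_rot"];p=s["tcp_pos"]
print("t",s["time_s"],"tcp",p.round(4),"yang",np.degrees(np.arctan2(R[1,1],R[0,1])).round(2),"zax",R[:,2].round(4),"F",s["wrist_force"].round(1),"w",round(s["gripper_width"]*87,1))
if len(sys.argv)>3:
    T=np.array(list(map(float,sys.argv[1:4])));print("shift units",(R.T@(T-p)/.1).round(3))
E
python3 -m crank '[[-1,[0,0,0],[0,0,0.19]],[-1,[0,0,0],[0,0,0.19]],[-1,[0,0,0],[0,0,0.19]],[-1,[0,0,0],[0,0,0.19]],[0.3,[0,0,0],[0,0,0.19]],[0.3,[0,0,0],[0,0,0.19]],[0.3,[0,0,0],[0,0,0.19]],[0.3,[0,0,0],[0,0,0.19]]]'; python3 h.py 0.50 0.138 0.22
```

```text
time_s: 1.15
tcp_pos: [0.2449, 0.575, 0.2225]
ee_rot: [[-0.032, -0.999, -0.0], [-0.999, 0.032, -0.0], [0.0, 0.0, -1.0]]
wrist_force: [-0.1, 0.5, -0.8]
gripper_width: 0.723
t 1.15 tcp [0.2449 0.575  0.2225] yang 178.17 zax [-1.e-04 -0.e+00 -1.e+00] F [-0.1  0.5 -0.8] w 62.9
shift units [ 4.286 -2.689  0.025]
```

```bash
python3 -m crank '[[0.35,[0.357,-0.224,0],[0,0,0]],[0.35,[0.357,-0.224,0],[0,0,0]],[0.35,[0.357,-0.224,0],[0,0,0]],[0.35,[0.357,-0.224,0],[0,0,0]],[0.35,[0.357,-0.224,0],[0,0,0]],[0.35,[0.357,-0.224,0],[0,0,0]]]'
python3 -m crank '[[0.35,[0.357,-0.224,0],[0,0,0]],[0.35,[0.357,-0.224,0],[0,0,0]],[0.35,[0.357,-0.224,0],[0,0,0]],[0.35,[0.357,-0.224,0],[0,0,0]],[0.35,[0.357,-0.224,0],[0,0,0]],[0.35,[0.357,-0.224,0],[0,0,0]],[0.35,[0,0,0],[0,0,0]],[0.35,[0,0,0],[0,0,0]]]'
python3 - <<'E'
from station import r
import cv2
for n in("wrist","scene"):
    c=r.capture(n);cv2.imwrite(f"pics/{n}1.png",cv2.convertScaleAbs(c["img"],alpha=1.6))
    if n=="wrist":print(repr(c["R"]),c["t"])
E
python3 h.py
```

```text
time_s: 1.75
tcp_pos: [0.3743, 0.3558, 0.2228]
ee_rot: [[-0.025, -1.0, 0.0], [-1.0, 0.025, 0.0], [-0.0, -0.0, -1.0]]
wrist_force: [-0.8, 0.7, 0.1]
gripper_width: 0.335
time_s: 2.55
tcp_pos: [0.5029, 0.1389, 0.2224]
ee_rot: [[-0.028, -1.0, -0.0], [-1.0, 0.028, 0.0], [-0.0, 0.0, -1.0]]
wrist_force: [-0.3, 0.7, 0.1]
gripper_width: 0.325
array([[-9.99604487e-01,  2.81223723e-02,  3.15817124e-05],
       [ 2.71160688e-02,  9.63536672e-01,  2.66198798e-01],
       [ 7.45571156e-03,  2.66094369e-01, -9.63918150e-01]]) [ 0.49904162 -0.17954169  0.34954122]
t 2.65 tcp [0.5024 0.1402 0.2226] yang 178.55 zax [ 0.e+00  2.e-04 -1.e+00] F [-0.3 -0.  -0.4] w 28.4
```

View pics/wrist1.png

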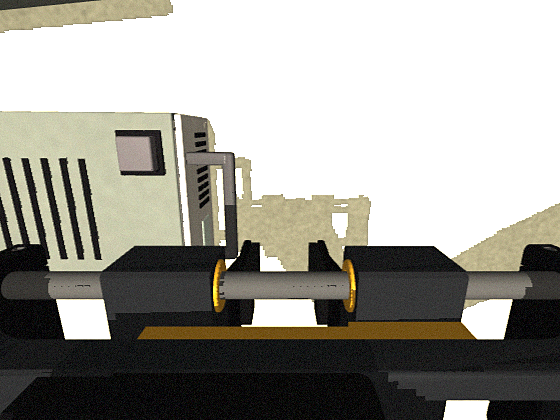

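View pics/scene1.png

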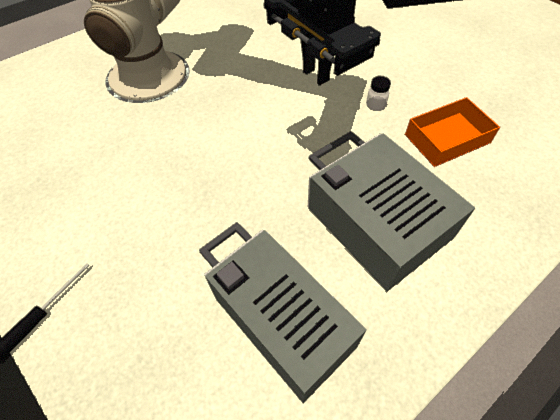

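Run:
```python
from station import r
import cv2
a=cv2.imread("pics/wrist1.png")[100:270,90:260];cv2.imwrite("pics/w1z.png",cv2.convertScaleAbs(cv2.resize(a,None,fx=3.5,fy=3.5,interpolation=2),alpha=.8))
```

```text
(no output)
```

View pics/w1z.png

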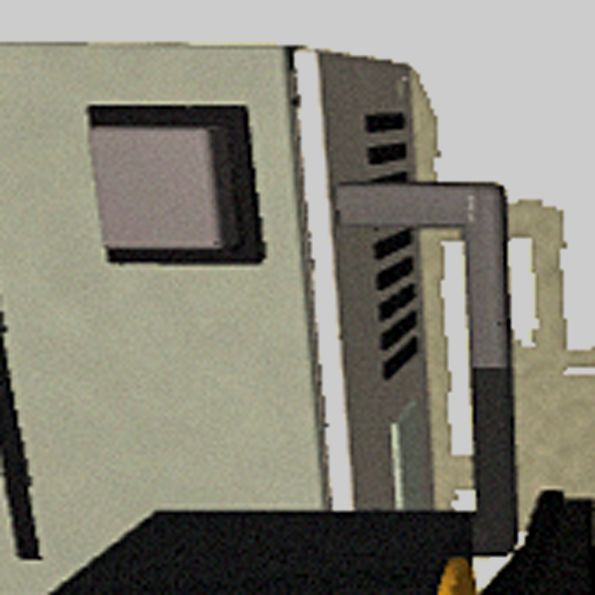

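```bash
python3 - <<'E'
from station import r
import numpy as np
c=r.capture("wrist");R=np.array(c["R"]);C=-R.T@c["t"]
for nm,u,z in(("btn",(157,187),.124),("roofFR",(293,48),.11),("roof edge",(328,505),.11),("barR out",(500,185),.098),("barL out",(516,550),.098)):
    u=np.array(u)/3.5+[90,100];d=R.T@[(u[0]-c["cx"])/c["fx"],(u[1]-c["cy"])/c["fy"],1];print(nm,(C+d*(z-C[2])/d[2]).round(4))
E
python3 h.py .564 .138 .20
```

```text
btn [0.6292 0.0843 0.124 ]
roofFR [0.5967 0.0521 0.11  ]
roof edge [0.6019 0.1741 0.11  ]
barR out [0.5494 0.0879 0.098 ]
barL out [0.5522 0.1944 0.098 ]
t 2.7 tcp [0.5023 0.1405 0.2226] yang 178.6 zax [ 1.e-04  2.e-04 -1.e+00] F [ 0.3 -0.9 -0.1] w 28.5
shift units [ 0.01  -0.618  0.226]
```

```bash
python3 -m crank '[[0.35,[0,-0.2,0.2],[0,0,0.018]],[0.35,[0,-0.2,0.3],[0,0,0]],[0.35,[0,-0.18,0.3],[0,0,0]],[0.35,[0,0,0.2],[0,0,0]],[0.35,[0,0,0],[0,0,0]]]'
python3 - <<'E'
from station import r
import cv2
for n in("wrist","scene","side"):
    c=r.capture(n);cv2.imwrite(f"pics/{n}2.png",cv2.convertScaleAbs(c["img"],alpha=1.3))
a=[cv2.resize(cv2.imread(f"pics/{n}2.png")[y:y+180,x:x+220],None,fx=1.8,fy=1.8) for n,y,x in(("scene",60,240),("side",100,140))]
cv2.imwrite("pics/c2.png",cv2.hconcat(a))
E
python3 h.py .560 .140 .075
```

```text
time_s: 3.2
tcp_pos: [0.5583, 0.138, 0.1191]
ee_rot: [[-0.039, -0.999, -0.007], [-0.999, 0.039, -0.003], [0.003, 0.007, -1.0]]
wrist_force: [-1.0, 1.5, -0.9]
gripper_width: 0.33
t 3.35 tcp [0.561  0.1388 0.1239] yang 177.82 zax [ 2.1e-03  6.0e-04 -1.0e+00] F [ 0.  -0.3  0.6] w 28.1
shift units [-0.011  0.012  0.489]
```

View pics/wrist2.png

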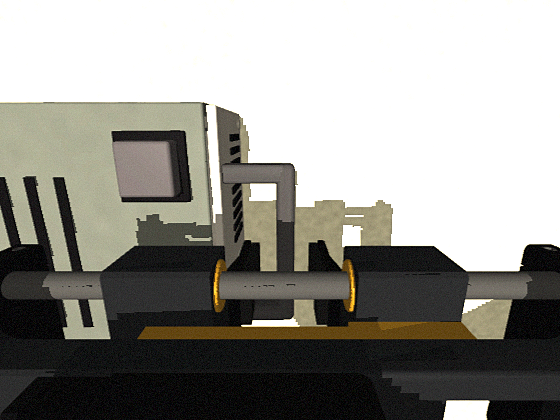

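View pics/c2.png

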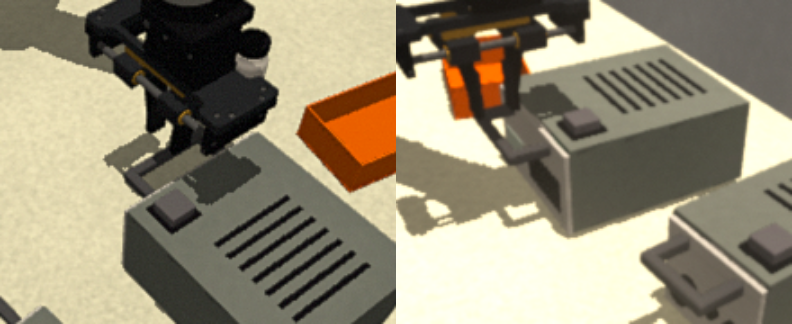

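The wrist view shows the bar (column ~285) midway between the fingertips (250 and 325), and the inner finger clears the plate. Descend and grip.

```bash
python3 -m crank '[[0.35,[0,0.01,0.16],[0,0,0]],[0.35,[0,0,0.16],[0,0,0]],[0.35,[0,0,0.15],[0,0,0]],[0.35,[0,0,0],[0,0,0]]]' && python3 h.py .56 .14 .075
python3 -m crank '[[1,[0,0,0],[0,0,0]],[1,[0,0,0],[0,0,0]],[1,[0,0,0],[0,0,0]],[1,[0,0,0],[0,0,0]]]';python3 h.py .43 .14 .075
python3 - <<'E'
from station import r
import cv2
c=r.capture("side");cv2.imwrite(f"pics/side3.png",cv2.resize(cv2.convertScaleAbs(c["img"],alpha=1.3)[100:280,140:360],None,fx=3,fy=3))
E
```

```text
time_s: 3.75
tcp_pos: [0.5589, 0.138, 0.0756]
ee_rot: [[-0.039, -0.999, -0.001], [-0.999, 0.039, -0.0], [0.0, 0.001, -1.0]]
wrist_force: [-0.2, -0.2, -0.1]
gripper_width: 0.326
t 3.75 tcp [0.5589 0.138  0.0756] yang 177.74 zax [-9.e-04 -2.e-04 -1.e+00] F [-0.2 -0.2 -0.1] w 28.4
shift units [-0.02  -0.011  0.006]
time_s: 4.15
tcp_pos: [0.5574, 0.1378, 0.0766]
ee_rot: [[-0.04, -0.999, -0.004], [-0.999, 0.04, -0.0], [0.0, 0.004, -1.0]]
wrist_force: [-6.8, 1.6, 4.9]
gripper_width: 0.135
t 4.15 tcp [0.5574 0.1378 0.0766] yang 177.7 zax [-3.7e-03 -3.0e-04 -1.0e+00] F [-6.8  1.6  4.9] w 11.8
shift units [0.03  1.274 0.021]
```

View pics/side3.png

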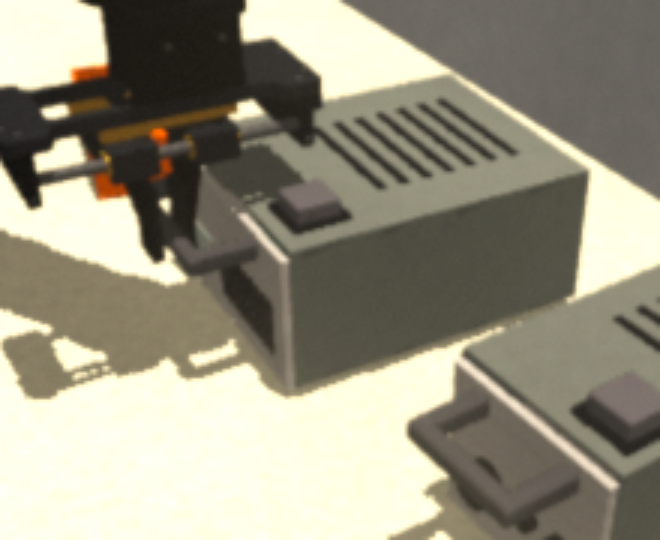

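```bash
python3 -m crank '[[1,[0,0.1,0],[0,0,0]],[1,[0,0.2,0],[0,0,0]],[1,[0,0.2,0],[0,0,0]],[1,[0,0.2,0],[0,0,0]],[1,[0,0.2,0],[0,0,0]],[1,[0,0.2,0],[0,0,0]],[1,[0,0,0],[0,0,0]]]';python3 h.py .421 .143 .0755
```

```text
time_s: 4.9
tcp_pos: [0.4488, 0.1419, 0.0765]
ee_rot: [[-0.039, -0.999, 0.002], [-0.999, 0.039, 0.001], [-0.001, -0.002, -1.0]]
wrist_force: [2.5, -3.3, -0.5]
gripper_width: 0.131
t 4.9 tcp [0.4488 0.1419 0.0765] yang 177.78 zax [ 1.7e-03  7.0e-04 -1.0e+00] F [ 2.5 -3.3 -0.5] w 11.4
shift units [0.    0.278 0.01 ]
```

```bash
python3 -m crank '[[1,[0,0.1,0],[0,0,0]],[1,[0,0.1,0],[0,0,0]],[1,[0,0.08,0],[0,0,0]],[1,[0,0,0],[0,0,0]]]';python3 h.py .4275 .143 .0755
python3 - <<'E'
from station import r
import cv2
c=r.capture("side");cv2.imwrite(f"pics/side4.png",cv2.resize(cv2.convertScaleAbs(c["img"],alpha=1.3)[100:300,100:360],None,fx=2.9,fy=2.9))
E
```

```text
time_s: 5.3
tcp_pos: [0.4226, 0.1429, 0.0765]
ee_rot: [[-0.039, -0.999, 0.002], [-0.999, 0.039, -0.0], [0.0, -0.002, -1.0]]
wrist_force: [3.1, -4.9, 2.7]
gripper_width: 0.134
t 5.3 tcp [0.4226 0.1429 0.0765] yang 177.75 zax [ 1.7e-03 -4.0e-04 -1.0e+00] F [ 3.1 -4.9  2.7] w 11.7
shift units [-0.003 -0.049  0.01 ]
```

View pics/side4.png

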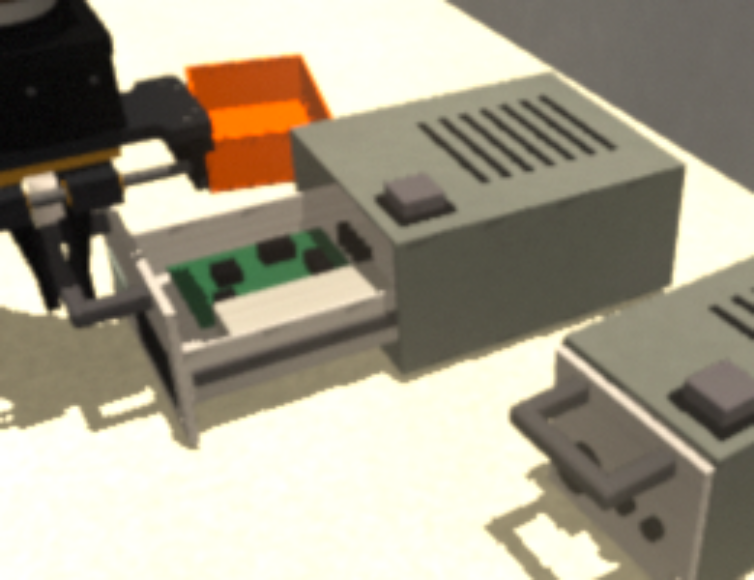

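```bash
python3 -m crank '[[1,[0,0.05,0],[0,0,0]],[1,[0,0,0],[0,0,0]],[1,[0,-0.05,0],[0,0,0]],[1,[0,-0.03,0],[0,0,0]],[1,[0,0,0],[0,0,0]]]';python3 h.py
python3 -m crank '[[1,[0,-0.02,0],[0,0,0]],[1,[0,0,0],[0,0,0]],[1,[0,0,0],[0,0,0]]]';python3 h.py
```

```text
time_s: 5.85
tcp_pos: [0.4264, 0.1428, 0.0765]
ee_rot: [[-0.039, -0.999, 0.002], [-0.999, 0.039, -0.001], [0.001, -0.002, -1.0]]
wrist_force: [3.9, -7.6, 5.3]
gripper_width: 0.14
t 5.85 tcp [0.4264 0.1428 0.0765] yang 177.75 zax [ 1.7e-03 -9.0e-04 -1.0e+00] F [ 3.9 -7.6  5.3] w 12.2
time_s: 6.15
tcp_pos: [0.4276, 0.1427, 0.0765]
ee_rot: [[-0.039, -0.999, 0.001], [-0.999, 0.039, -0.001], [0.001, -0.001, -1.0]]
wrist_force: [0.6, -5.0, 6.7]
gripper_width: 0.133
t 6.15 tcp [0.4276 0.1427 0.0765] yang 177.74 zax [ 6.e-04 -9.e-04 -1.e+00] F [ 0.6 -5.   6.7] w 11.6
```

```bash
python3 -m crank '[[0.35,[0,0,0],[0,0,0]],[0.35,[0,0,0],[0,0,0]],[0.35,[0,0,0],[0,0,0]],[0.35,[0,0,0],[0,0,0]]]';python3 h.py
python3 - <<'E'
from station import r
import cv2
c=r.capture("wrist");cv2.imwrite(f"pics/wrist5.png",cv2.convertScaleAbs(c["img"],alpha=1.3))
E
```

```text
time_s: 6.55
tcp_pos: [0.4267, 0.1433, 0.0754]
ee_rot: [[-0.04, -0.999, -0.0], [-0.999, 0.04, 0.0], [-0.0, 0.0, -1.0]]
wrist_force: [1.1, 0.8, -1.1]
gripper_width: 0.317
t 6.55 tcp [0.4267 0.1433 0.0754] yang 177.71 zax [-2.e-04  1.e-04 -1.e+00] F [ 1.1  0.8 -1.1] w 27.6
```

View pics/wrist5.png

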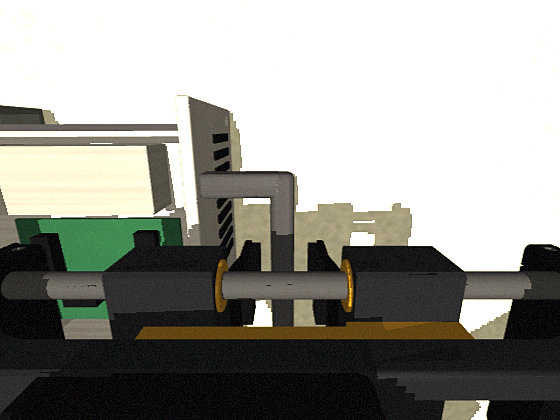

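The bar (column ~283) stands clear between the open fingers, so the catch holds. Lift off.

```bash
python3 -m crank '[[0.35,[0,0,-0.2],[0,0,0]],[0.35,[0,0,-0.3],[0,0,0]],[0.35,[0,0,-0.3],[0,0,0]],[1,[0,0,-0.3],[0,0,0]],[1,[0,0,0],[0,0,0]],[1,[0,0,0],[0,0,0]]]';python3 h.py .629 .082 .19
python3 - <<'E'
from station import r
import cv2
c=r.capture("scene");cv2.imwrite(f"pics/scene6.png",cv2.convertScaleAbs(c["img"],alpha=1.3))
E
```

```text
time_s: 7.2
tcp_pos: [0.4266, 0.1433, 0.1859]
ee_rot: [[-0.04, -0.999, 0.001], [-0.999, 0.04, 0.001], [-0.001, -0.001, -1.0]]
wrist_force: [-1.4, -0.0, 0.0]
gripper_width: 0.137
t 7.2 tcp [0.4266 0.1433 0.1859] yang 177.71 zax [ 8.0e-04  1.3e-03 -1.0e+00] F [-1.4 -0.   0. ] w 11.9
shift units [ 0.532 -2.047 -0.04 ]
```

View pics/scene6.png

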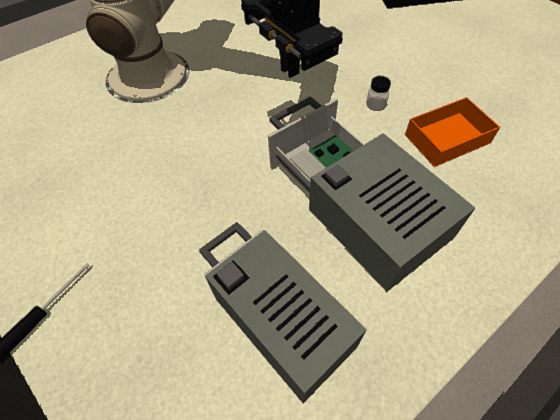

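The chassis stands open by itself, and the narrow unit is shut. Next, move over the button with the fingers shut.

```bash
python3 -m crank '[[1,[0.09,-0.34,0],[0,0,0]],[1,[0.09,-0.34,0],[0,0,0]],[1,[0.09,-0.34,0],[0,0,0]],[1,[0.09,-0.34,0],[0,0,0]],[1,[0.08,-0.34,0],[0,0,0]],[1,[0.08,-0.34,0],[0,0,0]],[1,[0,0,0.4],[0,0,0]],[1,[0,0,0],[0,0,0]]]';python3 h.py .628 .083 .126
python3 - <<'E'
from station import r
import cv2
for n,y,x in(("scene",80,240),("side",100,120)):
    c=r.capture(n);cv2.imwrite(f"pics/{n}7.png",cv2.resize(cv2.convertScaleAbs(c["img"],alpha=1.5)[y:y+180,x:x+220],None,fx=3,fy=3))
E
```

```text
time_s: 8.05
tcp_pos: [0.6243, 0.0815, 0.1377]
ee_rot: [[-0.043, -0.999, -0.015], [-0.999, 0.043, -0.003], [0.004, 0.015, -1.0]]
wrist_force: [-1.1, -0.4, -1.1]
gripper_width: 0.003
t 8.05 tcp [0.6243 0.0815 0.1377] yang 177.55 zax [-0.0153 -0.0033 -0.9999] F [-1.1 -0.4 -1.1] w 0.3
shift units [-0.017 -0.038  0.116]
```

View pics/scene7.png

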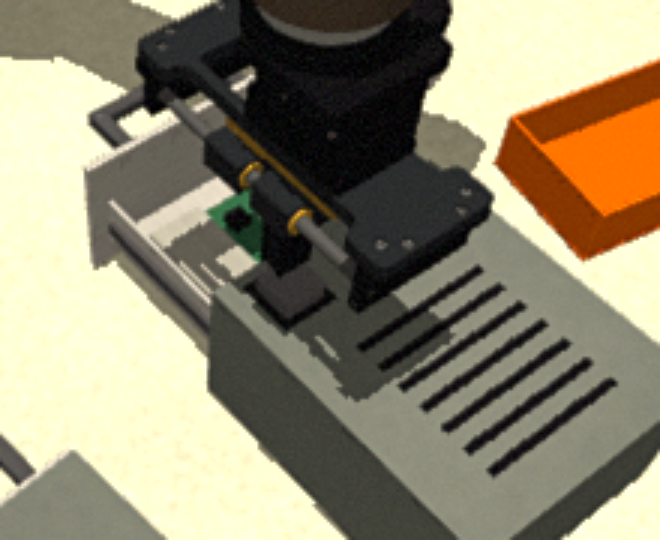

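View pics/side7.png

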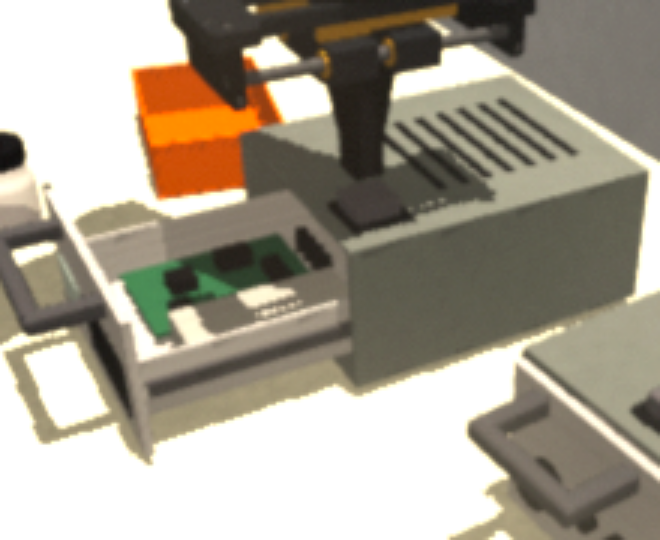

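The finger tips are over the button in both views. Press.

```bash
python3 -m crank '[[1,[0,0,0],[0,0,0]],[1,[0,0,0.1],[0,0,0]],[1,[0,0,0.07],[0,0,0]],[1,[0,0,0],[0,0,0]]]';python3 h.py .628 .083 .117
python3 -m crank '[[1,[0,0,0.06],[0,0,0]],[1,[0,0,0.04],[0,0,0]],[1,[0,0,0],[0,0,0]]]';python3 h.py .628 .083 .117
```

```text
time_s: 8.55
tcp_pos: [0.6274, 0.083, 0.1276]
ee_rot: [[-0.04, -0.999, -0.002], [-0.999, 0.04, -0.0], [0.0, 0.002, -1.0]]
wrist_force: [0.1, -0.1, -0.2]
gripper_width: 0.008
t 8.55 tcp [0.6274 0.083  0.1276] yang 177.72 zax [-2.1e-03 -4.0e-04 -1.0e+00] F [ 0.1 -0.1 -0.2] w 0.7
shift units [-0.001 -0.006  0.106]
time_s: 8.85
tcp_pos: [0.6289, 0.0832, 0.1187]
ee_rot: [[-0.04, -0.999, 0.001], [-0.999, 0.04, 0.0], [-0.0, -0.001, -1.0]]
wrist_force: [-0.3, 0.6, 2.7]
gripper_width: 0.004
t 8.85 tcp [0.6289 0.0832 0.1187] yang 177.73 zax [ 1.1e-03  2.0e-04 -1.0e+00] F [-0.3  0.6  2.7] w 0.3
shift units [0.002 0.009 0.017]
```

```bash
python3 -m crank '[[1,[0,0,0.025],[0,0,0]],[1,[0,0,0],[0,0,0]]]';python3 h.py
python3 -m crank '[[1,[0,0,-0.2],[0,0,0]],[1,[0,0,-0.3],[0,0,0]],[1,[0,0,-0.4],[0,0,0]],[1,[0,0,-0.3],[0,0,0]],[1,[0,0.3,0],[0,0,0]],[1,[0,0,0],[0,0,0]],[1,[0,0,0],[0,0,0]],[1,[0,0,0],[0,0,0]]]'
python3 -m crank '[[1,[0,0,0],[0,0,0]],[1,[0,0,0],[0,0,0]],[1,[0,0,0],[0,0,0]],[1,[0,0,0],[0,0,0]],[1,[0,0,0],[0,0,0]],[1,[0,0,0],[0,0,0]],[1,[0,0,0],[0,0,0]],[1,[0,0,0],[0,0,0]]]'
python3 - <<'E'
from station import r
import cv2
for n,y,x in(("scene",80,240),("side",100,120)):
    c=r.capture(n);cv2.imwrite(f"pics/{n}8.png",cv2.resize(cv2.convertScaleAbs(c["img"],alpha=1.5)[y:y+180,x:x+220],None,fx=3,fy=3))
E
```

```text
time_s: 9.05
tcp_pos: [0.6289, 0.0832, 0.1166]
ee_rot: [[-0.04, -0.999, 0.001], [-0.999, 0.04, 0.0], [-0.0, -0.001, -1.0]]
wrist_force: [-0.7, 0.2, 3.3]
gripper_width: 0.005
t 9.05 tcp [0.6289 0.0832 0.1166] yang 177.73 zax [ 1.3e-03  3.0e-04 -1.0e+00] F [-0.7  0.2  3.3] w 0.4
time_s: 9.85
tcp_pos: [0.5985, 0.0841, 0.2352]
ee_rot: [[-0.04, -0.999, -0.001], [-0.999, 0.04, -0.0], [0.0, 0.001, -1.0]]
wrist_force: [0.0, -0.6, 0.7]
gripper_width: 0.003
time_s: 10.65
tcp_pos: [0.5985, 0.0842, 0.2361]
ee_rot: [[-0.04, -0.999, 0.0], [-0.999, 0.04, -0.0], [0.0, -0.0, -1.0]]
wrist_force: [0.5, -0.0, -0.1]
gripper_width: 0.006
```

View pics/scene8.png

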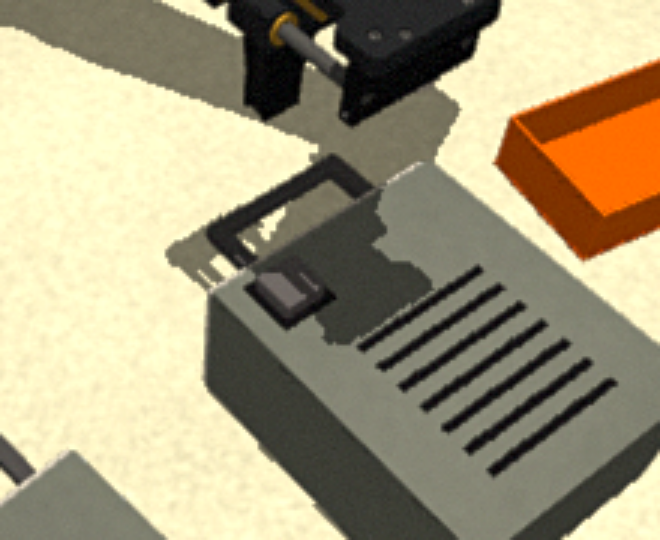

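View pics/side8.png

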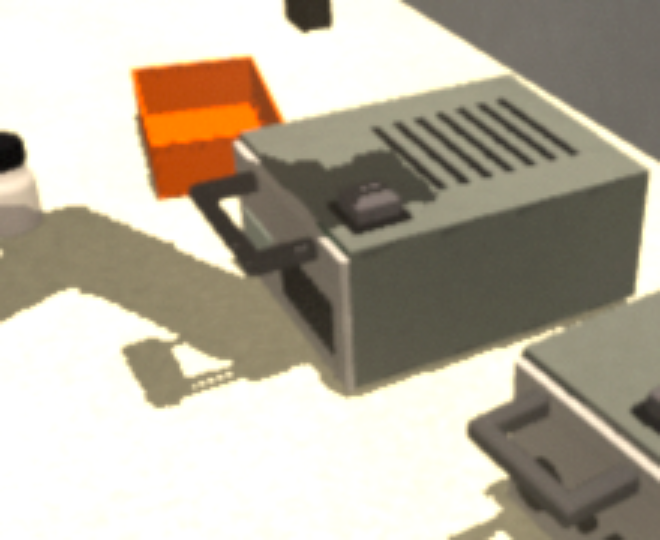

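Looks home. One more second, then compare the handle pixels with the first picture.

```bash
python3 -m crank '[[1,[0,0,0],[0,0,0]],[1,[0,0,0],[0,0,0]],[1,[0,0,0],[0,0,0]],[1,[0,0,0],[0,0,0]],[1,[0,0,0],[0,0,0]],[1,[0,0,0],[0,0,0]],[1,[0,0,0],[0,0,0]],[1,[0,0,0],[0,0,0]]]' | tail -2
python3 - <<'E'
from station import r
import cv2,numpy as np
c=r.capture("side")["img"];a=cv2.imread("pics/side0.png")
o=[cv2.resize(cv2.convertScaleAbs(i[130:240,170:340],alpha=1.5),None,fx=2.3,fy=2.3) for i in(a,c)]
cv2.imwrite("pics/cmp.png",cv2.hconcat(o))
g=[cv2.Canny(cv2.cvtColor(i,6)[200:225,215:245],60,150) for i in(a,c)]
f=[np.float32(cv2.cvtColor(i,6)[165:220,195:245]) for i in(a,c)]
print(cv2.phaseCorrelate(f[0],f[1]))
E
```

```text
wrist_force: [0.1, -0.7, 0.3]
gripper_width: 0.006
((0.06898976863948292, -0.2600922219489874), 0.6291437749862671)
```

View pics/cmp.png

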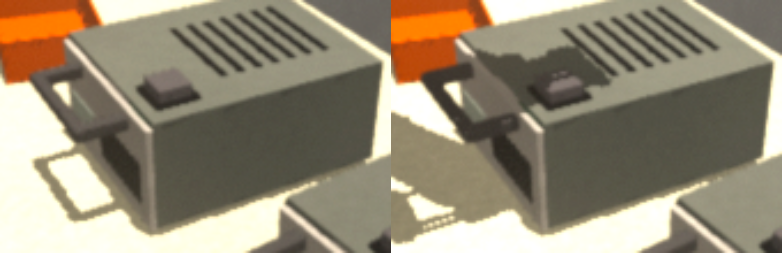

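Before and after match within a fraction of a pixel: the chassis is fully home and the button is up.

```bash
python3 -c "
from station import r
print(r.finish_job())"
```

```text
the job is handed in; nothing more can be done
None
```

I handed the job in. I pulled the wide unit's chassis out by its handle to about 0.14 m and eased it back onto the catch. I then let go, and it stood open by itself with the fingers clear. After that I pressed the release about 7 mm, with about 3 N, and it ran fully home.

- **Home position:** the last side picture matches the starting one to about 0.3 px around the handle. The button is back up.
- **Narrow unit:** it looks shut and untouched in the pictures.
- **Robot:** the arm was clear of everything, with the wrist force near zero. The job took about 11.5 s of the 45 s.
- **Measurements that disagreed:** the scene and side cameras put the unit's position up to about 9 mm apart. I used the wrist camera to settle it. When gripped, the handle was about 5 mm nearer the robot than the scene and side pictures had put it, which was within the clearance.

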